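# Seat the hour, minute and seconds hands with three hand-setting presses

### The arm

A 6-joint arm with a two-finger parallel gripper is mounted at the origin on a cart in front of the work surface, level with it; the furniture and walls round the work are solid. World frame = base frame: x ahead of the robot, y to its left, z up, the work surface at z = 0. Lengths are in mm, angles in rad, forces in N, time in s.
With the tool pointing down it reaches from about 400 to 925 mm from the base axis. Payload 12.5 kg.
Tool frame: the origin (TCP) lies midway between the tips of the shut fingers; the grasp point (between the pads) lies 19 mm behind it; z points along the fingers, y is the line along which they close (so a half turn about z gives the same grasp; the last joint's range is limited). The gripper opens to 95 mm and grips with 3 to 60 N. Pads are 20 mm wide; open, the fingers measure 119 mm over their backs; the gripper's body (75 mm by 180 mm) begins 59 mm behind the grasp point.
Start: joints at [-1.412, 0.491, 1.559, -0, 1.092, -0.106], TCP at [163.595, -603.227, 214.661] pointing down, gripper open.
Joint ranges: [-3.1, 3.1], [-0.84, 2.19], [0.05, 2.79], [-1.13, 4.28], [0.06, 2.93], [-2.69, 2.69]. Speed limits (rad/s): [2.22, 2.22, 2.79, 3.14, 3.14, 3.14].

### API

Orientations are given as [roll, pitch, yaw] about the fixed x, y, z axes, in that order (R = Rz(yaw) Ry(pitch) Rx(roll)).
In Python, from cell import state, read_camera, job_done gives the robot as it stands.
- The arm moves only by the tool carry_out, never from a script. Its argument "moves" is a list of rows, each an object with "slide": the shift along the tool's x, y, z as a fraction of full scale, a list of three; "spin": the turn about the tool's z as a fraction of full scale. A call has 1 to 12 rows; each row shifts and turns the commanded pose from where the row before left it, along the tool's axes as they then stand; what a row does not reach is not made up. Full scale, the value 1, is 0.4 m for a shift and 30 degrees for a turn. A row lasts 1/12 s, in which the tool goes at most 41.7 mm and 7.16 degrees, less where a joint would pass 70% of its speed; a pose out of reach is approached as far as the arm can. A call with a number of a shift or a turn outside -1 to 1 is refused whole. A call with a gripper value outside its range is refused whole. "hand" is the closure, from 0 (fully open) to 1 (shut), set as the call begins (left out, the last holds). The fingers move at their own pace and stop on an object; the grip force is fixed at half the most. Time passes only in rows, so rows that do not move let the fingers close. It gives the time, the measured TCP pose, the force, the opening and the grip force at its end, in the units of the state.
- state(): the state, without advancing time (a new reading comes with each control period).
- read_camera(name): name is "scene" or "top" or "wrist"; returns a dict with "color" (420x560x3 uint8, red, green, blue), "K" (3x3 intrinsics, pixels), "R" (3x3) and "t" (3): a world point X has camera coordinates R X + t. Camera axes: x right, y down, z forward; pixel columns grow to the right and rows downward; lengths in mm; the calibration is good to about 2 mm. A picture is of the moment at which its call begins. There is no depth.
- job_done(): hands the job in; it is judged then, once.
The state is a dict: "t": time; "joints": joint angles; "qvel": joint speeds; "tau": joint torques, N m; "eef_pos": TCP position; "tcp_rot": TCP orientation; "ft_force": force on the tool from outside, world axes, zero at the start; "moment": the same for the moment, N m; "opening": opening from 0.0 (shut) to 1.0 (fully open); "grip_force": force on a finger pad.
Only numpy, scipy, OpenCV 4.12 (cv2) and the standard library are available. Lean on these libraries where they do the work, as an engineer would, in place of code of your own. Each camera call takes 0.05 s, during which the arm holds its last target. There are 200 camera calls.

### The job

Three hand-setting presses stand on the watch bench, each with a hand lying ready on the dial under its plunger. With the fingertips, lightly press each plunger fully down and leave it down, in this order: first the hour-hand press (wide round head), then the minute-hand press (square head), then the seconds-hand press (small round head). Press gently and do not lift, shift or tip the presses or disturb the things around them; finish with the hand clear.

Things in the scene. Friction and masses are not known exactly. Their poses are not given: they have to be found in the camera images.
- press_hour: hour-hand press: the one whose plunger has the WIDE ROUND head, a metal disc 36 mm in diameter. A loose black hand-setting press of 0.9 kg: base 76 (its x) x 60 mm, standing on a flat plywood board whose top is 8 mm above the bench, column at its +x side, overarm up to 84 mm above the board. Origin at the centre of the underside, z up. The plunger axis stands 8 mm from the origin towards the press's -x. Keep it standing where it is
- press_hour_head (a point): centre of the flat top face of that press's plunger head, 115 mm above the press's underside (123 mm above the bench) when the plunger is up; the head is 12 mm thick and free all round and above. Moves down with the plunger; the head sits on a spring cushion that, once the plunger is home, yields 5 mm more as the force rises from 5 to 15 N and springs back when released
- press_hour_plunger (a joint): how far that plunger is pressed down, in m: 0 is up (starts 0 to 0.002), 0.012 is fully down at its stop. It slides straight down against a steady friction of about 3 N and stays down where it is left
- press_minute: minute-hand press: the one whose plunger has the SQUARE head, 28 x 28 mm. A loose black hand-setting press of 0.9 kg: base 76 (its x) x 60 mm, standing on a flat plywood board whose top is 8 mm above the bench, column at its +x side, overarm up to 84 mm above the board. Origin at the centre of the underside, z up. The plunger axis stands 8 mm from the origin towards the press's -x. Keep it standing where it is
- press_minute_head (a point): centre of the flat top face of that press's plunger head, 115 mm above the press's underside (123 mm above the bench) when the plunger is up; the head is 12 mm thick and free all round and above. Moves down with the plunger; the head sits on a spring cushion that, once the plunger is home, yields 5 mm more as the force rises from 5 to 15 N and springs back when released
- press_minute_plunger (a joint): how far that plunger is pressed down, in m: 0 is up (starts 0 to 0.002), 0.012 is fully down at its stop. It slides straight down against a steady friction of about 3 N and stays down where it is left
- press_second: seconds-hand press: the one whose plunger has the SMALL ROUND head, 19 mm in diameter. A loose black hand-setting press of 0.9 kg: base 76 (its x) x 60 mm, standing on a flat plywood board whose top is 8 mm above the bench, column at its +x side, overarm up to 84 mm above the board. Origin at the centre of the underside, z up. The plunger axis stands 8 mm from the origin towards the press's -x. Keep it standing where it is
- press_second_head (a point): centre of the flat top face of that press's plunger head, 115 mm above the press's underside (123 mm above the bench) when the plunger is up; the head is 12 mm thick and free all round and above. Moves down with the plunger; the head sits on a spring cushion that, once the plunger is home, yields 5 mm more as the force rises from 5 to 15 N and springs back when released
- press_second_plunger (a joint): how far that plunger is pressed down, in m: 0 is up (starts 0 to 0.002), 0.012 is fully down at its stop. It slides straight down against a steady friction of about 3 N and stays down where it is left
- loupe: black eyeglass loupe, 32 mm across, 28 mm high; loose bystander, origin at the centre of its underside; leave it alone
- loupe_case: black oval case, 44 x 54 x 20 mm high; loose bystander, origin at the centre of its underside; leave it alone
- rodico_pot: small round pot, 22 mm across, 18 mm high; loose bystander, origin at the centre of its underside; leave it alone
- oil_stand: black stand with little capped oil cups, 37 x 78 x 20 mm high; loose bystander, origin at the centre of its underside; leave it alone
- parts_tray: round divided parts tray, 93 mm across, 15 mm high; loose bystander, origin at the centre of its underside; leave it alone
- dust_brush: thin wooden dust brush lying flat, 105 mm long; loose bystander, origin at the centre of its underside; leave it alone

How it is judged:
By the outcome, as a careful person would: the job done as asked, in the order asked, and still so for the second after the job is handed in, with the robot touching nothing.
It also fails if it takes over 48 s, if anything falls off the work surface, if the arm or the gripper's body presses on something with over 40 N, if the wrist force passes 120 N, or if a joint passes its speed limit or range.

## Working session

There is one attempt and no reset: what is moved stays moved. The work goes in short steps, Python scripts to look and compute and a tool call to move; the robot and the scene stay as the last step left them, time stands still between calls to the robot, and variables do not carry over. Pictures are saved under pics/ and viewed, at most 10 in all, crops included, and the job is handed in when it is done.

Besides the shell and the picture viewer there is one more tool, called as name([rows], argument=value, ...), one row to a line, values as JSON. carry_out: Moves the arm, as the interface text tells. Shift numbers are shares of 0.4 m and turn numbers shares of 30 degrees, none past 1 either way. Its arguments: {"type":"object","properties":{"moves":{"type":"array"},"hand":{"type":"number"}},"required":["moves"]}

```bash
mkdir -p pics; cat > h.py <<'E'
import numpy as np,cv2
from cell import state,read_camera,job_done
def ray(c,u,v,z):
    K,R,t=map(np.array,(c['K'],c['R'],c['t'])); t=t.ravel()
    o=-R.T@t; d=R.T@np.linalg.inv(K)@[u,v,1]
    return o+d*(z-o[2])/d[2]
def proj(c,X):
    p=np.array(c['K'])@(np.array(c['R'])@np.array(X,float)+np.array(c['t']).ravel()); return p[:2]/p[2]
E
python3 - <<'E'
from h import *
import pickle
print(state())
for n in('top','scene'):
    c=read_camera(n); pickle.dump(c,open(n+'.pkl','wb')); print(n,(-np.array(c['R']).T@np.array(c['t']).ravel()))
    cv2.imwrite(f'pics/{n}0.png',cv2.resize(c['color'][:,:,::-1],(784,588),interpolation=cv2.INTER_CUBIC))
E
```

```text
{'t': 0.0, 'joints': array([-1.41161182e+00,  4.91585494e-01,  1.55941582e+00, -2.60393591e-05,
        1.09168680e+00, -1.05607636e-01]), 'qvel': array([-9.82688155e-04, -5.40571353e-04,  1.04710258e-03,  2.19820362e-04,
       -1.90717223e-05,  2.88218172e-04]), 'tau': array([ 3.71142247e-03, -6.12636638e+01, -2.58177102e+01,  6.93826843e-02,
        4.82260936e-02, -6.53404823e-05]), 'eef_pos': array([ 163.54343961, -602.99139913,  214.05721078]), 'tcp_rot': array([-3.14050086e+00, -9.25090408e-05,  2.64804109e-01]), 'ft_force': array([-0.52853517,  0.85554111, -0.42334373]), 'moment': array([-0.03811158, -0.04890351, -0.03853872]), 'grip_force': 0.0, 'opening': 0.995933105057795}
top [ 398.47236672 -178.33683325 1246.71142028]
scene [ 92.40292963 617.86479239 964.8895272 ]
```

View pics/top0.png

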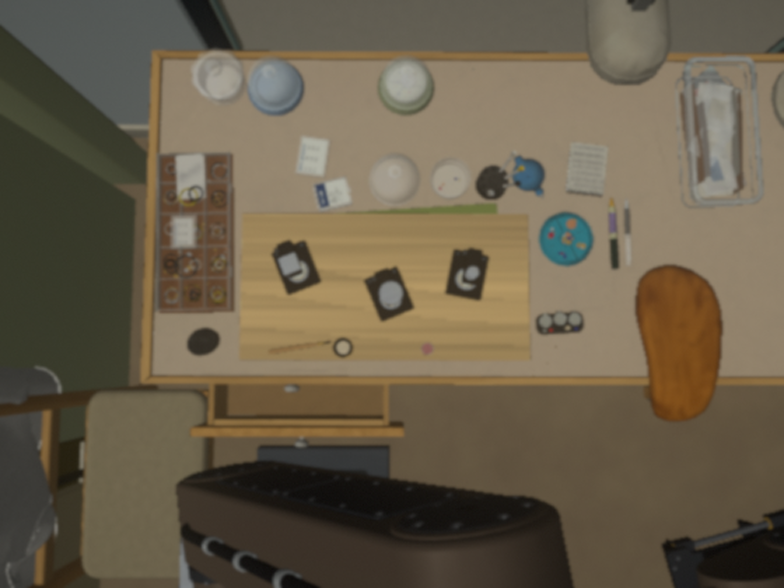

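View pics/scene0.png

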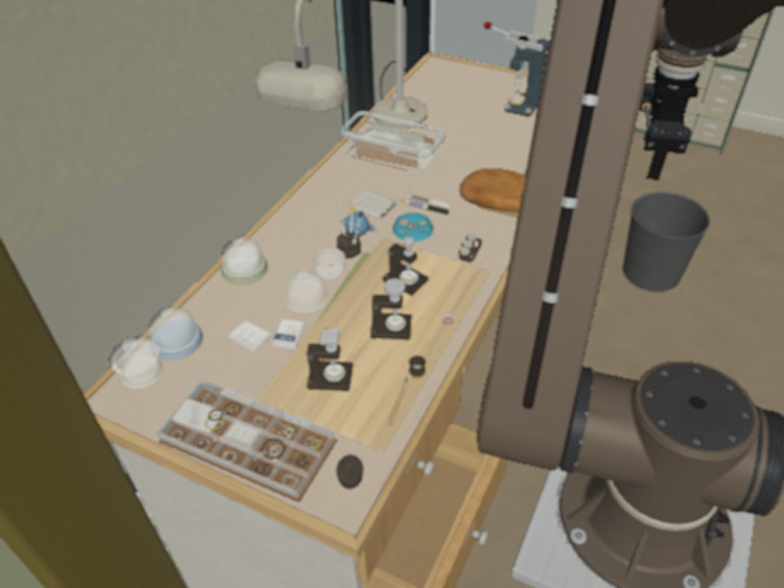

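The top view (784 px scale) shows the square head near (289,262), the wide round head near (391,294) and the small round head near (472,273). I'll enlarge that area.

```bash
python3 - <<'E'
from h import *
import pickle
c=pickle.load(open('top.pkl','rb')); s=c['color'][160:240,180:360,::-1]
cv2.imwrite('pics/crop.png',cv2.resize(s,None,fx=4.4,fy=4.4,interpolation=cv2.INTER_CUBIC))
c=pickle.load(open('scene.pkl','rb')); s=c['color'][160:290,210:340,::-1]
cv2.imwrite('pics/crops.png',cv2.resize(s,None,fx=4.5,fy=4.5,interpolation=cv2.INTER_CUBIC))
E
```

```text
(no output)
```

View pics/crop.png

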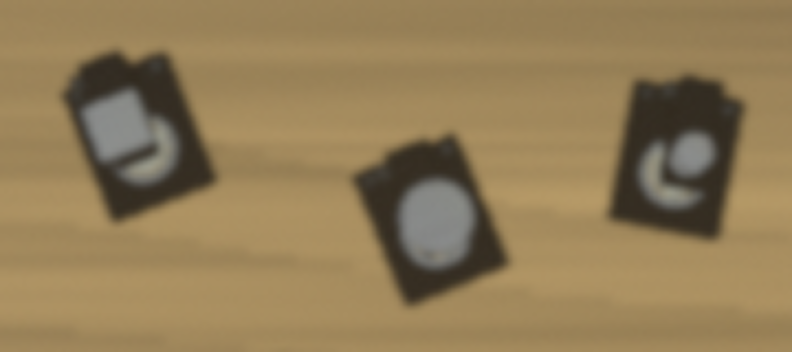

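View pics/crops.png

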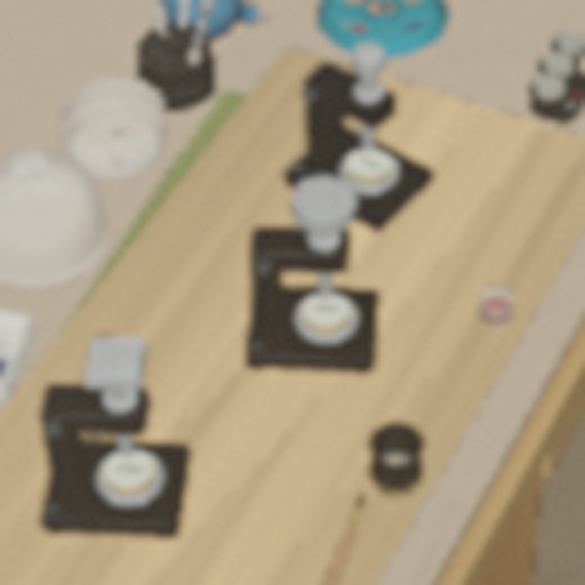

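In the top crop (×4.4) the heads are at square (118,126), wide (436,218) and small (692,154). In the scene crop (×4.5) the head tops are at (116,360), (325,198) and (369,51).

```bash
python3 - <<'E'
from h import *
import pickle
a=pickle.load(open('top.pkl','rb'));b=pickle.load(open('scene.pkl','rb'))
for n,p,q in(('hour',(436,217),(325,198)),('min',(118,126),(116,360)),('sec',(692,154),(369,51))):
    print(n,ray(a,(p[0]+.5)/4.4+179.5,(p[1]+.5)/4.4+159.5,122).round(1),ray(b,(q[0]+.5)/4.5+209.5,(q[1]+.5)/4.5+159.5,122).round(1))
E
```

```text
hour [ 499.4 -178.1  122. ] [ 499.3 -174.1  122. ]
min [542.9 -25.3 122. ] [542.7 -20.4 122. ]
sec [ 530.1 -301.   122. ] [ 531.6 -298.1  122. ]
```

carry_out([
  {"slide": [0.03,-0.02,0],"spin": 0},
  {"slide": [0.06,-0.045,0],"spin": 0},
  {"slide": [0.068,-0.05,0],"spin": 0},
  {"slide": [0.068,-0.05,0],"spin": 0},
  {"slide": [0.068,-0.05,0],"spin": 0},
  {"slide": [0.068,-0.05,0],"spin": 0},
  {"slide": [0.068,-0.05,0],"spin": 0},
  {"slide": [0.068,-0.05,0],"spin": 0},
  {"slide": [0.068,-0.05,0],"spin": 0},
  {"slide": [0.068,-0.05,0],"spin": 0},
  {"slide": [0.068,-0.05,0],"spin": 0},
  {"slide": [0.068,-0.05,0],"spin": 0},
], hand=1)

```text
t: 1.1
eef_pos: [402.4, -302.2, 214.6]
tcp_rot: [-3.141, 0.0, 0.265]
ft_force: [-0.2, -1.1, -0.5]
opening: 0.217
grip_force: 0.0
```

carry_out([
  {"slide": [0.07,-0.053,0],"spin": 0},
  {"slide": [0.07,-0.053,0],"spin": 0},
  {"slide": [0.07,-0.053,0],"spin": 0},
  {"slide": [0.06,-0.045,0.02],"spin": 0},
  {"slide": [0.04,-0.03,0.04],"spin": 0},
  {"slide": [0,0,0.05],"spin": 0},
  {"slide": [0,0,0.04],"spin": 0},
  {"slide": [0,0,0.02],"spin": 0},
  {"slide": [0,0,0],"spin": 0},
  {"slide": [0,0,0],"spin": 0},
])

```text
t: 1.93
eef_pos: [496.8, -181.6, 146.9]
tcp_rot: [-3.141, 0.0, 0.265]
ft_force: [-0.4, 0.1, 0.2]
opening: 0.007
grip_force: 0.0
```

```bash
python3 - <<'E'
from h import *
s=state();print(s['eef_pos'],s['ft_force'],s['opening'])
T=cv2
im=[]
c=read_camera('scene');u,v=proj(c,s['eef_pos']).astype(int);print(u,v,proj(c,[499.5,-177,122]))
im.append(cv2.resize(c['color'][v-45:v+55,u-50:u+50,::-1],(400,400),interpolation=T.INTER_CUBIC))
c=read_camera('wrist');print(proj(c,s['eef_pos']),proj(c,[499.5,-177,122]))
im.append(cv2.resize(c['color'][:,:,::-1],(400,400)))
cv2.imwrite('pics/h1.png',np.hstack(im))
E
```

```text
[ 496.81257073 -181.59535543  146.85407046] [-0.40388307  0.06908567  0.16510185] 0.006631908223178157
283 194 [282.26463932 202.86314781]
[278.45205253 257.37966853] [272.89515475 236.28782532]
```

View pics/h1.png

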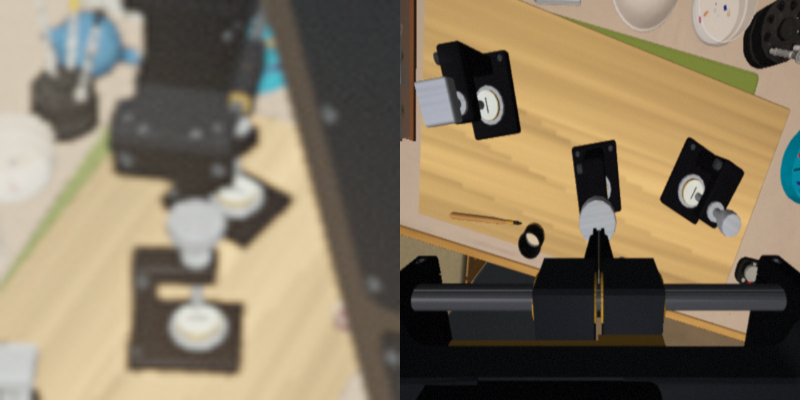

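The wrist view shows the hour head top at about (277,230) in camera pixels, and the fingertips just below it. The square head is near (52,108) and the small head near (457,233). I'll refine the positions from these.

```bash
python3 - <<'E'
from h import *
c=read_camera('wrist')
for p in((276.5,229),(52,107),(457,234)): print(ray(c,*p,122).round(1))
cv2.imwrite('pics/w2.png',np.vstack([cv2.resize(c['color'][180:270,u:u+120,::-1],None,fx=4,fy=4,interpolation=cv2.INTER_CUBIC) if 0 else cv2.resize(c['color'][v:v+70,u:u+100,::-1],(500,350)[:2],interpolation=cv2.INTER_CUBIC)[:,:] for u,v in((230,195),)]+[np.hstack([cv2.resize(c['color'][v:v+70,u:u+70,::-1],(250,250),interpolation=cv2.INTER_CUBIC) for u,v in((10,70),(420,195))])]))
E
```

```text
[ 505.3 -178.1  122. ]
[545.5 -27.3 122. ]
[ 533.7 -297.3  122. ]
```

View pics/w2.png

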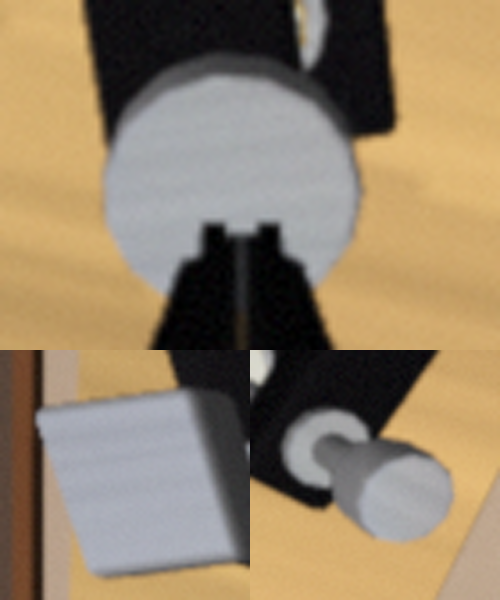

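carry_out([
  {"slide": [0.012,-0.009,0],"spin": 0},
  {"slide": [0,0,0.015],"spin": 0},
  {"slide": [0,0,0.02],"spin": 0},
  {"slide": [0,0,0.01],"spin": 0},
  {"slide": [0,0,0.005],"spin": 0},
  {"slide": [0,0,0.005],"spin": 0},
  {"slide": [0,0,0.005],"spin": 0},
  {"slide": [0,0,0.005],"spin": 0},
  {"slide": [0,0,0.005],"spin": 0},
  {"slide": [0,0,0],"spin": 0},
  {"slide": [0,0,0],"spin": 0},
])

```text
t: 3.0
eef_pos: [500.6, -177.0, 118.6]
tcp_rot: [3.142, 0.0, 0.265]
ft_force: [0.2, 0.3, 0.4]
opening: 0.002
grip_force: 0.0
```

carry_out([
  {"slide": [0,0,0.005],"spin": 0},
  {"slide": [0,0,0.005],"spin": 0},
  {"slide": [0,0,0.004],"spin": 0},
  {"slide": [0,0,0.003],"spin": 0},
  {"slide": [0,0,0],"spin": 0},
])

```text
t: 3.42
eef_pos: [500.6, -177.0, 111.6]
tcp_rot: [3.142, 0.0, 0.265]
ft_force: [0.0, -0.4, 0.6]
opening: 0.006
grip_force: 0.0
```

carry_out([
  {"slide": [0,0,0.003],"spin": 0},
  {"slide": [0,0,0.003],"spin": 0},
  {"slide": [0,0,0],"spin": 0},
])

```text
t: 3.67
eef_pos: [500.7, -177.0, 109.6]
tcp_rot: [3.141, -0.0, 0.265]
ft_force: [-1.1, 0.2, 8.3]
opening: 0.005
grip_force: 4.0
```

carry_out([
  {"slide": [0,0,-0.01],"spin": 0},
  {"slide": [0,0,-0.03],"spin": 0},
  {"slide": [0,0,-0.06],"spin": 0},
  {"slide": [0.023,-0.0385,0],"spin": 0},
  {"slide": [0.04,-0.065,0],"spin": 0},
  {"slide": [0.04,-0.07,0],"spin": 0},
  {"slide": [0.04,-0.07,0],"spin": 0},
  {"slide": [0.035,-0.055,0],"spin": 0},
  {"slide": [0.025,-0.04,0],"spin": 0},
  {"slide": [0,0,0],"spin": 0},
  {"slide": [0,0,0],"spin": 0},
])

```text
t: 4.58
eef_pos: [543.4, -24.4, 149.2]
tcp_rot: [-3.142, 0.0, 0.267]
ft_force: [-0.9, -0.6, -0.1]
opening: -0.001
grip_force: 0.0
```

```bash
python3 - <<'E'
from h import *
s=state();print(s['eef_pos'],s['ft_force'])
c=read_camera('wrist');print(proj(c,s['eef_pos']),proj(c,[543.5,-25,122]),proj(c,[500.5,-177,110]))
cv2.imwrite('pics/m1.png',cv2.resize(c['color'][:,:,::-1],(784,588),interpolation=cv2.INTER_CUBIC))
E
```

```text
[543.42839381 -24.43305734 149.21257842] [-0.86408333 -0.55079156 -0.08622053]
[278.99621293 257.49062732] [279.70875139 240.27840508] [448.40516851 329.0935179 ]
```

View pics/m1.png

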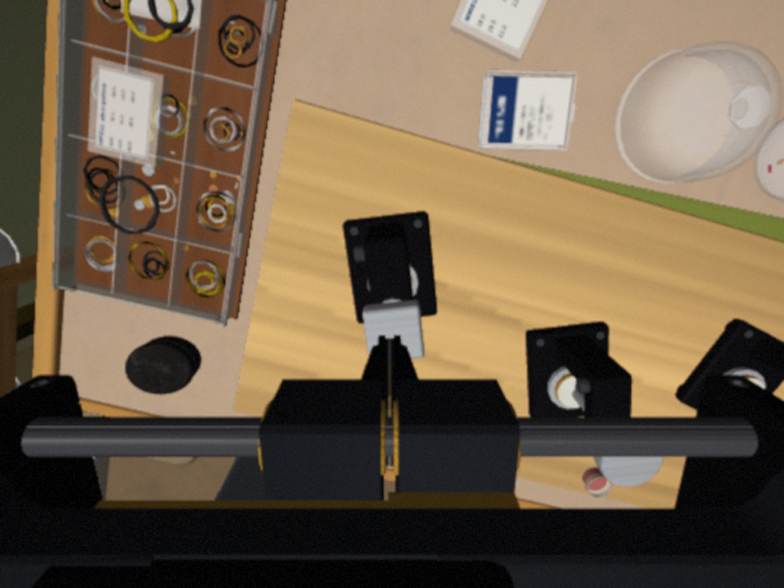

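The square head's top is centred near (281,238) px, against a predicted (280,240), so the tool is aligned.

carry_out([
  {"slide": [0,0,0.015],"spin": 0},
  {"slide": [0,0,0.025],"spin": 0},
  {"slide": [0,0,0.015],"spin": 0},
  {"slide": [0,0,0.007],"spin": 0},
  {"slide": [0,0,0.005],"spin": 0},
  {"slide": [0,0,0.005],"spin": 0},
  {"slide": [0,0,0.005],"spin": 0},
  {"slide": [0,0,0.005],"spin": 0},
  {"slide": [0,0,0.005],"spin": 0},
  {"slide": [0,0,0.004],"spin": 0},
  {"slide": [0,0,0.003],"spin": 0},
  {"slide": [0,0,0],"spin": 0},
])

```text
t: 5.63
eef_pos: [543.6, -25.0, 111.6]
tcp_rot: [3.142, -0.0, 0.265]
ft_force: [-0.7, -0.4, 0.0]
opening: 0.003
grip_force: 0.0
```

carry_out([
  {"slide": [0,0,0.003],"spin": 0},
  {"slide": [0,0,0.002],"spin": 0},
  {"slide": [0,0,0],"spin": 0},
])

```text
t: 5.88
eef_pos: [543.8, -25.0, 110.1]
tcp_rot: [3.141, -0.001, 0.265]
ft_force: [-1.4, -0.6, 7.2]
opening: 0.004
grip_force: 3.6
```

carry_out([
  {"slide": [0,0,-0.01],"spin": 0},
  {"slide": [0,0,-0.03],"spin": 0},
  {"slide": [0,0,-0.06],"spin": 0},
  {"slide": [-0.013,0.04,0],"spin": 0},
  {"slide": [-0.022,0.07,0],"spin": 0},
  {"slide": [-0.026,0.082,0],"spin": 0},
  {"slide": [-0.026,0.082,0],"spin": 0},
  {"slide": [-0.026,0.082,0],"spin": 0},
  {"slide": [-0.026,0.082,0],"spin": 0},
  {"slide": [-0.026,0.082,0],"spin": 0},
  {"slide": [-0.024,0.076,0],"spin": 0},
  {"slide": [-0.0195,0.06,0],"spin": 0},
])

```text
t: 6.88
eef_pos: [531.4, -302.5, 149.7]
tcp_rot: [3.141, -0.0, 0.264]
ft_force: [-0.0, 0.2, -0.1]
opening: 0.001
grip_force: 0.0
```

carry_out([
  {"slide": [0,0,0],"spin": 0},
  {"slide": [0,0,0],"spin": 0},
  {"slide": [0,0,0],"spin": 0},
])

```text
t: 7.13
eef_pos: [531.6, -299.4, 149.6]
tcp_rot: [-3.141, 0.0, 0.265]
ft_force: [0.3, 0.2, -0.3]
opening: 0.003
grip_force: 0.0
```

```bash
python3 - <<'E'
from h import *
s=state();print(s['eef_pos'],s['ft_force'])
c=read_camera('wrist');print(proj(c,s['eef_pos']),proj(c,[532,-300,122]))
cv2.imwrite('pics/s1.png',cv2.resize(c['color'][190:290,200:340,::-1],None,fx=5,fy=5,interpolation=cv2.INTER_CUBIC))
E
```

```text
[ 531.55863543 -299.39278495  149.59681866] [ 0.25732944  0.24775107 -0.27053249]
[278.97278771 257.47189392] [279.90877938 239.58622085]
```

View pics/s1.png

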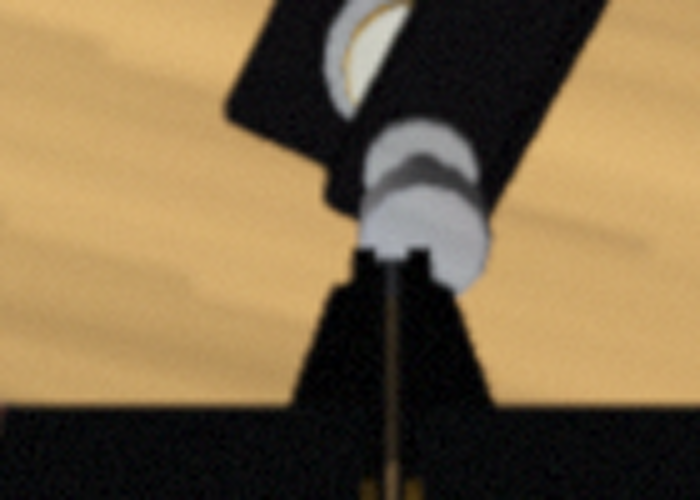

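The small head is centred near (285,239) px, about 4 mm to the right of the aim point. I'll correct that by +y in the tool frame.

carry_out([
  {"slide": [0.001,0.009,0],"spin": 0},
  {"slide": [0,0,0.02],"spin": 0},
  {"slide": [0,0,0.025],"spin": 0},
  {"slide": [0,0,0.012],"spin": 0},
  {"slide": [0,0,0.006],"spin": 0},
  {"slide": [0,0,0.005],"spin": 0},
  {"slide": [0,0,0.005],"spin": 0},
  {"slide": [0,0,0.005],"spin": 0},
  {"slide": [0,0,0.005],"spin": 0},
  {"slide": [0,0,0.005],"spin": 0},
  {"slide": [0,0,0.004],"spin": 0},
  {"slide": [0,0,0],"spin": 0},
])

```text
t: 8.18
eef_pos: [533.0, -303.5, 112.8]
tcp_rot: [-3.142, 0.0, 0.265]
ft_force: [-0.0, -0.6, 0.0]
opening: 0.004
grip_force: 0.0
```

carry_out([
  {"slide": [0,0,0.003],"spin": 0},
  {"slide": [0,0,0.003],"spin": 0},
  {"slide": [0,0,0.002],"spin": 0},
  {"slide": [0,0,0],"spin": 0},
])

```text
t: 8.52
eef_pos: [533.2, -303.7, 110.2]
tcp_rot: [3.141, -0.0, 0.265]
ft_force: [-1.8, 0.5, 7.1]
opening: 0.007
grip_force: 3.5
```

Home at 7 N. I'll lift clear and check.

carry_out([
  {"slide": [0,0,-0.01],"spin": 0},
  {"slide": [0,0,-0.03],"spin": 0},
  {"slide": [0,0,-0.06],"spin": 0},
  {"slide": [0,0,-0.08],"spin": 0},
  {"slide": [-0.06,0,-0.08],"spin": 0},
  {"slide": [-0.07,0,-0.04],"spin": 0},
  {"slide": [-0.07,0,0],"spin": 0},
  {"slide": [-0.04,0,0],"spin": 0},
  {"slide": [0,0,0],"spin": 0},
  {"slide": [0,0,0],"spin": 0},
  {"slide": [0,0,0],"spin": 0},
])

```text
t: 9.43
eef_pos: [441.1, -328.6, 229.6]
tcp_rot: [-3.141, -0.0, 0.265]
ft_force: [-0.1, 0.3, -0.2]
opening: 0.005
grip_force: 0.0
```

```bash
python3 - <<'E'
from h import *
s=state();print(s['eef_pos'],s['ft_force'])
a=cv2.resize(read_camera('scene')['color'][160:290,210:340,::-1],(400,400),interpolation=cv2.INTER_CUBIC)
b=cv2.resize(read_camera('wrist')['color'][:,:,::-1],(400,400))
cv2.imwrite('pics/end.png',np.hstack([a,b]))
E
```

```text
[ 441.05782385 -328.61294508  229.58191868] [-0.12220409  0.25253518 -0.19215498]
```

View pics/end.png

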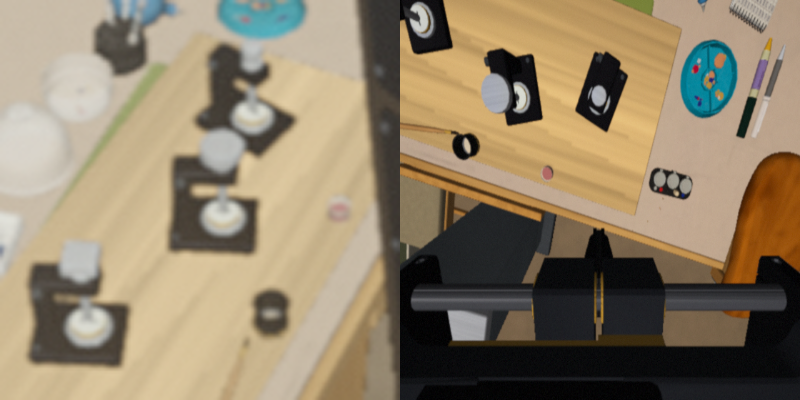

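All three plungers are down: the heads sit lower, at about (80,258), (222,150) and (252,50) in the scene crop. The presses haven't moved, and the hand is clear.

```bash
python3 -c "
from cell import job_done
print(job_done())"
```

```text
the job is handed in; nothing more can be done
None
```

I pressed all three plungers down in the order hour, minute, seconds, at about 7–8 N each; in the final pictures they are down, the presses look unmoved and the hand is clear, and I've handed the job in (about 9.5 s used, verdict not shown).

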